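# Lock the burner mount with the nut that fits its stud

## Robot

A 7-joint arm with a two-finger parallel gripper is mounted at the origin on the work surface. World frame = base frame: x ahead of the robot, y to its left, z up, the work surface at z = 0. Lengths are in m, angles in degrees, forces in N, time in s.
With the tool pointing down it reaches from about 0.425 to 0.875 m from the base axis. Payload 4.7 kg.
Tool frame: the origin (TCP) lies at the very end of the fingers, on their centre line; the grasp point (between the pads) lies 19 mm behind it; z points along the fingers, y is the direction in which the jaws open and shut (so a half turn about z gives the same grasp; the last joint's range is limited). The gripper opens to 87 mm and grips with 3 to 60 N. Pads are 19 mm wide; open, the fingers measure 117 mm over their backs; the gripper's body (75 mm by 190 mm) begins 51 mm behind the grasp point.
Start: joints at [67.099, 18.392, -4.016, 83.108, 1.295, 78.541, -3.26], TCP at [0.261, -0.595, 0.223] pointing down, gripper open.
Joint ranges: [-163.93, 163.93], [-17.29, 119.83], [-79.2, 71.16], [3.27, 140.29], [-89.18, 269.18], [5.43, 117.66], [-154.24, 154.24]. Speed limits (degrees/s): [147.25, 147.25, 180, 180, 180, 180, 180].

## Interface

Orientations are given as [roll, pitch, yaw] about the fixed x, y, z axes, in that order (R = Rz(yaw) Ry(pitch) Rx(roll)).
In Python, from cell import sensors, imaging, ticket gives the robot as it stands.
- The arm moves only by the tool carry_out, never from a script. Its argument "plan" is a list of rows, each an object of numbers: "fingers": the closure, from -1 (fully open) to 1 (shut); "dx", "dy", "dz": the shift along the tool's x, y, z normalised to -1 to 1, where 1 is 0.03 m; "rx", "ry", "rz": the turn, a rotation vector about the tool's x, y, z normalised to -1 to 1, where 1 is 10 degrees. A call has 1 to 12 rows; each row shifts and turns the commanded pose from where the row before left it, along the tool's axes as they then stand; what a row does not reach is not made up. A row lasts 1/8 s, in which the tool goes at most 62.5 mm and 10.7 degrees, less where a joint would pass 70% of its speed; a pose out of reach is approached as far as the arm can. A call with a number of a shift or a turn outside -1 to 1 is refused whole. A call with a gripper value outside its range is refused whole. The fingers move at their own pace and stop on an object; "force" is the grip in N (left out, the last holds). Time passes only in rows, so rows that do not move let the fingers close. It gives the time, the measured TCP pose, the force and the opening at its end, in the units of the state.
- sensors.get_obs(): the state, without advancing time (a new reading comes with each control period).
- imaging.read_camera(name): name is "side" or "top"; returns a dict with "color" (400x640x3 uint8, red, green, blue), "mtx" (3x3 intrinsics, pixels), "extrinsics" (4x4, takes a point from world to camera coordinates). Camera axes: x right, y down, z forward; pixel columns grow to the right and rows downward; lengths in m; the calibration is good to about 2 mm. A picture is of the moment at which its call begins. There is no depth.
- ticket.sign_off(): hands the job in, once; it reports no verdict.
The state is a dict: "time_s": time; "qpos": joint angles; "joint_velocities": joint speeds; "effort": joint torques, N m; "tool_pos": TCP position; "tool_rot": TCP orientation; "force": force on the tool from outside, world axes, zero at the start; "wrist_torque": the same for the moment, N m; "grip_width": finger opening in m.
Only numpy, scipy, OpenCV 4.12 (cv2) and the standard library are available. Lean on these libraries where they do the work, as an engineer would, in place of code of your own. Each camera call takes 0.05 s, during which the arm holds its last target.

## Task

The burner mount on the lab bench needs its locking nut: of the three black slotted nuts lying there, find the one that goes down over the cross-bar of the mount's upright stud and is caught under it when turned (try them on if you are not sure). Lower that nut fully onto the mount's round shoulder, screw it a quarter turn (either way) so that its slot lies across the bar and it is held under it, and let go of it resting flat there.

Things in the scene. Friction and masses are not known exactly. Their poses are not given: they have to be found in the camera images.
- stud_seat (a point): fixed steel stud. Point: centre of the top of the round shoulder (48 mm across, 36 mm above the bench) where the nut rests. From it a 12 mm shank rises 52 mm (z up), with a cross-bar 36 mm long along x, 7 mm wide, 39 to 46 mm above this point. The right nut's slot lets the bar through lengthwise (nut x along the bar's x) but not crosswise; it has 5 mm of play in height under the bar. Base plate: 130 x 100 x 12 mm
- nut_a_center (a point): loose black plastic thumb nut lying flat: oblong, 70 mm (its x) by 44 mm (its y), 34 mm high, 60 to 125 g, with a straight slot right through from top to bottom, 28 mm along x by 22 mm along y. Point: its centre, 17 mm above its underside; z up. Grip across the 44 mm width (fingers close along y).
- nut_b_center (a point): loose black plastic thumb nut lying flat: oblong, 70 mm (its x) by 44 mm (its y), 34 mm high, 60 to 125 g, with a straight slot right through from top to bottom, 50 mm along x by 22 mm along y. Point: its centre, 17 mm above its underside; z up. Grip across the 44 mm width (fingers close along y).
- nut_c_center (a point): loose black plastic thumb nut lying flat: oblong, 70 mm (its x) by 62 mm (its y), 34 mm high, 60 to 125 g, with a straight slot right through from top to bottom, 50 mm along x by 42 mm along y. Point: its centre, 17 mm above its underside; z up. Grip across the 62 mm width (fingers close along y).
Mind the look-alikes: they are no part of the job. Of the things shaped like the part that bears stud_seat, the aluminium one is meant.

How it is judged:
By the outcome, as a careful person would: the job done as asked, in the order asked, and still so for the second after the job is handed in, with the robot touching nothing.
It also fails if it takes over 64 s, if anything falls off the work surface, if the arm or the gripper's body presses on something with over 40 N, if the wrist force passes 120 N, or if a joint passes its speed limit or range.

## Working session

There is one attempt and no reset: what is moved stays moved. The work goes in short steps, Python scripts to look and compute and a tool call to move; the robot and the scene stay as the last step left them, time stands still between calls to the robot, and variables do not carry over. Pictures are saved under pics/ and viewed, and the job is handed in when it is done.

Besides the shell and the picture viewer there is one more tool, called after "Request:" as a command line: name --argument value ..., lists and objects as JSON in quotes. carry_out: Moves the arm, as the interface text tells. Scaled input: -1 to 1 covers 0.03 m each way for a shift and 10 degrees each way for a turn. Its arguments: {"type":"object","properties":{"plan":{"type":"array"},"force":{"type":"number"}},"required":["plan"]}

```bash
mkdir -p pics; ls; cat > h.py <<'E'
import numpy as np, cv2
from cell import sensors, imaging, ticket
def snap(cam,name):
    d=imaging.read_camera(cam); cv2.imwrite(f'pics/{name}.png',d['color'][:,:,::-1]); np.savez(f'pics/{name}.npz',**d); return d
def ray(d,u,v,z):
    K=np.array(d['mtx']);E=np.array(d['extrinsics']);R=E[:3,:3];t=E[:3,3]
    c=-R.T@t; r=R.T@np.linalg.inv(K)@np.array([u,v,1.]); s=(z-c[2])/r[2]; return c+s*r
def proj(d,p):
    K=np.array(d['mtx']);E=np.array(d['extrinsics']);q=K@(E[:3,:3]@np.array(p)+E[:3,3]); return q[:2]/q[2]
E
python3 - <<'E'
from h import *
for c in('top','side'):
    d=snap(c,c+'0'); E=d['extrinsics']; print(c,d['mtx'],-E[:3,:3].T@E[:3,3]); print(E[:3,:3])
o=sensors.get_obs();print({k:np.round(v,4) for k,v in o.items()})
E
```

```text
pics
top [[515.2670403    0.         322.91283509]
 [  0.         515.2670403  195.17696161]
 [  0.           0.           1.        ]] [0.38138215 0.02135041 1.04502955]
[[-0.02154239 -0.99973142 -0.00854511]
 [-0.99762326  0.02205493 -0.06527953]
 [ 0.06545045  0.00711852 -0.99783043]]
side [[387.01417573   0.         322.58286811]
 [  0.         387.01417573 199.32290536]
 [  0.           0.           1.        ]] [ 0.23714735 -0.39107534  0.53620771]
[[ 8.95297562e-01 -4.45468376e-01 -4.49683357e-04]
 [-3.21626677e-01 -6.45702741e-01 -6.92549096e-01]
 [ 3.08218359e-01  6.20182147e-01 -7.21370603e-01]]
{'time_s': np.float64(0.1), 'qpos': array([67.0969, 18.4366, -4.0155, 83.1688,  1.2933, 78.5401, -3.2612]), 'joint_velocities': array([-0.0023, -0.066 , -0.0241, -0.195 ,  0.0522,  0.1232,  0.0087]), 'effort': array([ 3.00000e-04, -4.92570e+01, -4.05500e-01, -3.13398e+01,
       -6.42000e-02,  3.95000e-02,  1.00000e-04]), 'tool_pos': array([ 0.2611, -0.5947,  0.2215]), 'tool_rot': array([-1.798997e+02,  3.700000e-03,  2.371130e+01]), 'force': array([-0.743 , -0.4069, -0.3035]), 'wrist_torque': array([ 0.0651, -0.0318,  0.0216]), 'grip_width': np.float64(0.087)}
```

View pics/top0.png

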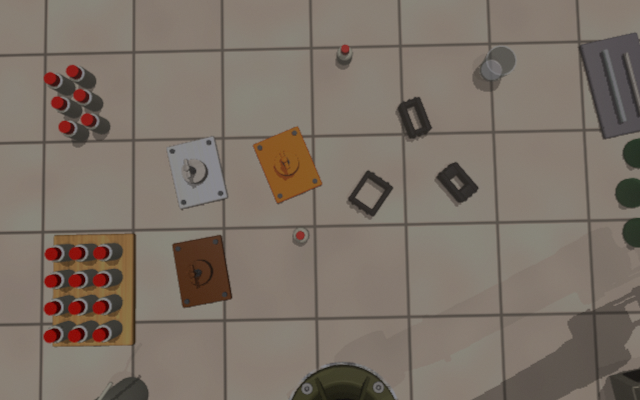

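View pics/side0.png

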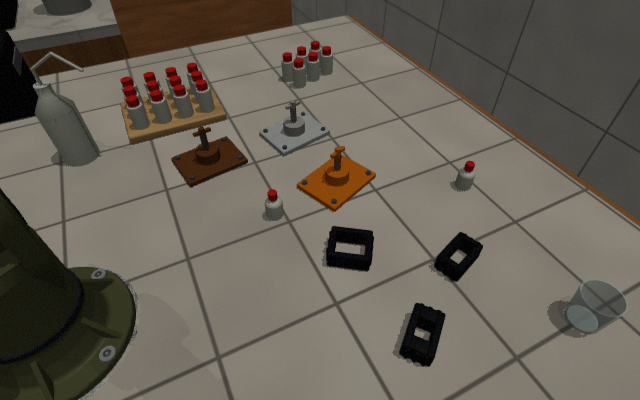

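```bash
python3 - <<'E'
import cv2,numpy as np
a=cv2.imread('pics/top0.png');s=cv2.imread('pics/side0.png')
A=cv2.resize(a[90:220,340:490],None,fx=4,fy=4,interpolation=cv2.INTER_CUBIC)
B=cv2.resize(s[85:165,240:350],None,fx=7,fy=7,interpolation=cv2.INTER_CUBIC)
C=cv2.resize(a[130:215,160:235],None,fx=7,fy=7,interpolation=cv2.INTER_CUBIC)
A=cv2.convertScaleAbs(A,alpha=2)
cv2.imwrite('pics/zA.png',A);cv2.imwrite('pics/zB.png',B);cv2.imwrite('pics/zC.png',C)
E
```

```text
(no output)
```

View pics/zA.png

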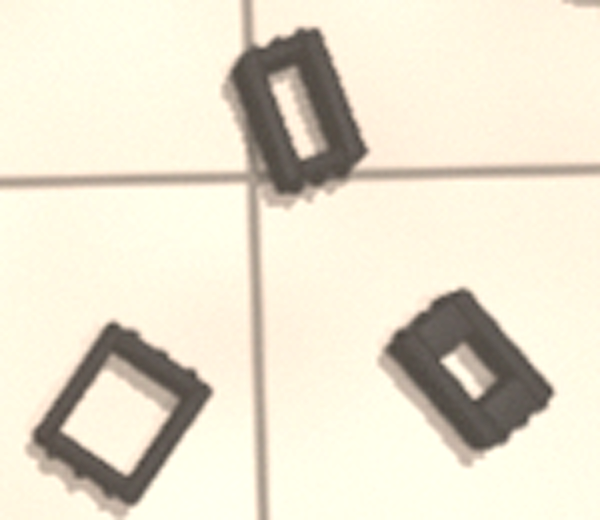

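View pics/zB.png

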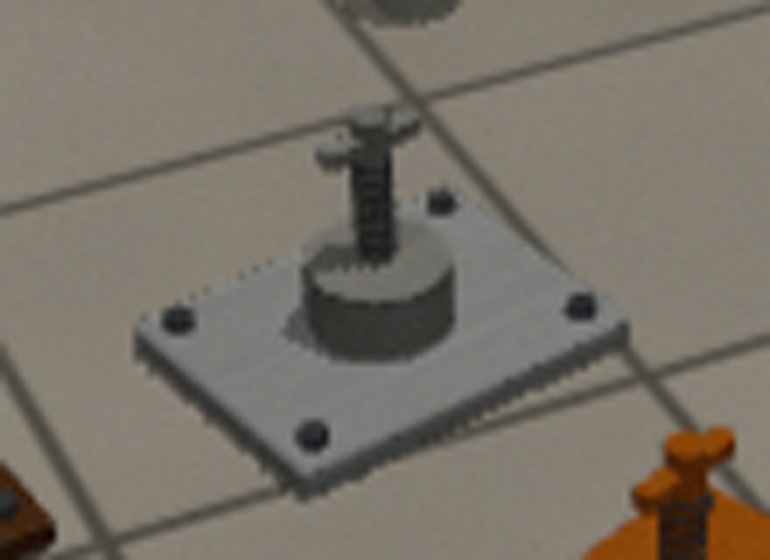

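View pics/zC.png

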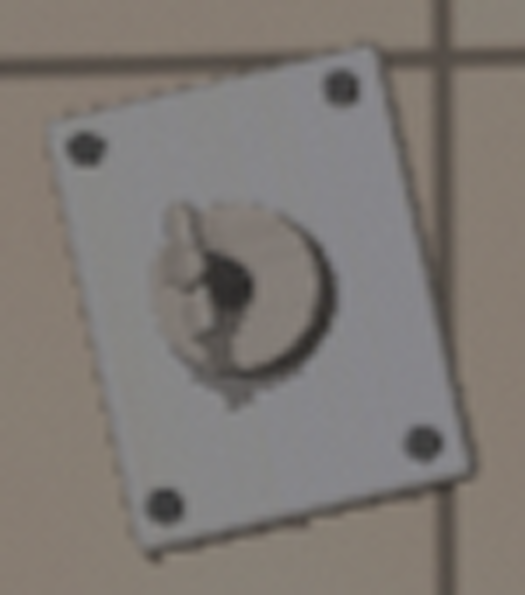

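```bash
cat > m.py <<'E'
from h import *
def W(d,pts,z): return np.array([ray(d,u,v,z)[:2] for u,v in pts])
def rect(w):
    c,s,a=cv2.minAreaRect((w*1000).astype(np.float32)); 
    if s[0]<s[1]: a+=90
    return np.round(c,1),np.round(sorted(s),1),round((a+90)%180-90,1)
def maskc(m,x0,y0,x1,y1):
    k=np.zeros_like(m);k[y0:y1,x0:x1]=m[y0:y1,x0:x1]
    cs,_=cv2.findContours(k,cv2.RETR_EXTERNAL,cv2.CHAIN_APPROX_NONE); return max(cs,key=cv2.contourArea)[:,0,:]
E
python3 - <<'E'
from m import *
for n,box,zp in(('top',(390,90,440,145),(160,130,235,215)),('side',(430,225,490,285),(255,105,335,158))):
    d=dict(np.load(f'pics/{n}0.npz'));g=d['color'].astype(int);
    dark=(g.max(2)<60).astype(np.uint8)
    c=maskc(dark,*box);h=cv2.convexHull(c)
    M=cv2.moments(h);u,v=M['m10']/M['m00'],M['m01']/M['m00']
    print(n,'nut',u,v,np.round(ray(d,u,v,.017)*1000,1),cv2.boundingRect(c))
    print(' rect@z.017',rect(W(d,c,.017)),'@.034',rect(W(d,c,.034)))
    # plate: bluish vs tiles
    m=((g[:,:,2]-g[:,:,0])>-3)&(g.sum(2)>220)
    m=cv2.morphologyEx(m.astype(np.uint8),cv2.MORPH_CLOSE,np.ones((3,3)))
    c=maskc(m,*zp);print(' plate',cv2.boundingRect(c),rect(W(d,c,.012)))
E
python3 - <<'E'
from m import *
d=dict(np.load('pics/top0.npz'))
z=lambda p:(160+(p[0]-3)/7,130+(p[1]-3)/7)
b=W(d,[z(p) for p in((86,148),(341,88),(423,442),(165,507))],.012);print(b,b.mean(0))
print('should',W(d,[z((238,288))],.036))
t=W(d,[z(p) for p in((180,205),(205,335))],.082);print('bar',t,t.mean(0))
n=lambda p:(340+(p[0]-1.5)/4,90+(p[1]-1.5)/4)
d=dict(np.load('pics/side0.npz'))
z=lambda p:(240+(p[0]-3)/7,85+(p[1]-3)/7)
b=W(d,[z(p) for p in((178,320),(442,203),(581,306),(313,436))],.012);print(b,b.mean(0))
print('should',W(d,[z((377,258))],.036))
t=W(d,[z(p) for p in((330,150),(408,121))],.082);print('bar',t,t.mean(0))
E
```

```text
top nut 413.7717265353418 117.69080726149092 [ 601.3 -157.8   17. ] (398, 98, 33, 40)
 rect@z.017 (array([ 601.2, -157.3]), array([50.2, 75.5]), 18.9) @.034 (array([ 597.6, -154.4]), array([49.4, 74.2]), 18.9)
 plate (167, 137, 60, 71) (array([502. , 283.4]), array([ 96.5, 126.4]), 12.3)
side nut 457.39928315412186 256.5667861409797 [ 597.9 -158.2   17. ] (434, 232, 49, 51)
 rect@z.017 (array([ 599.2, -157. ]), array([48.7, 99. ]), 19.2) @.034 (array([ 587.3, -164.6]), array([47.1, 95.8]), 19.2)
 plate (261, 112, 69, 41) (array([498.8, 280. ]), array([ 99.1, 127.7]), 12.3)
[[0.54614551 0.33270905]
 [0.56196579 0.25866724]
 [0.45868844 0.23576184]
 [0.44160251 0.31019385]] [0.50210056 0.284333  ]
should [[0.50156148 0.2826305 ]]
bar [[0.51891934 0.28626175]
 [0.48358177 0.27967135]] [0.50125056 0.28296655]
[[0.44093455 0.31192576]
 [0.54500749 0.33456688]
 [0.56108957 0.26056794]
 [0.45706423 0.23703003]] [0.50102396 0.28602265]
should [[0.4997442  0.28254742]]
bar [[0.48525377 0.27849796]
 [0.51287734 0.28264677]] [0.49906555 0.28057236]
```

```bash
cat > g.py <<'E'
from h import *
import sys
o=sensors.get_obs();p=o['tool_pos'];y=np.radians(o['tool_rot'][2])
t=np.array(list(map(float,sys.argv[1:4])));ty=float(sys.argv[4])
D=t-p; yy=y if len(sys.argv)<6 else np.radians(float(sys.argv[5]))
c,s=np.cos(yy),np.sin(yy)
print('t',round(o['time_s'],2),'pos',p.round(4),'rot',np.round(o['tool_rot'],2),'F',np.round(o['force'],1),'w',o['grip_width'],'q',np.round(o['qpos'],0))
print('units dx,dy,dz',np.round(np.array([c*D[0]+s*D[1],s*D[0]-c*D[1],-D[2]])/.03,3),'rz',round(-(ty-np.degrees(y))/10,3))
E
python3 g.py .600 -.158 .14 19 19
```

```text
t 0.1 pos [ 0.2611 -0.5947  0.2215] rot [-179.9     0.     23.71] F [-0.7 -0.4 -0.3] w 0.08696300806020626 q [67. 18. -4. 83.  1. 79. -3.]
units dx,dy,dz [ 15.419 -10.086   2.718] rz 0.471
```

Request:
carry_out --plan '[{"fingers": -1,"rz": 0.47},{"dx": 0.77,"dy": -0.5},{"dx": 0.77,"dy": -0.5},{"dx": 0.77,"dy": -0.5},{"dx": 0.77,"dy": -0.5},{"dx": 0.77,"dy": -0.5},{"dx": 0.77,"dy": -0.5},{"dx": 0.77,"dy": -0.5},{"dx": 0.77,"dy": -0.5},{"dx": 0.77,"dy": -0.5},{"dx": 0.77,"dy": -0.5},{"dx": 0.77,"dy": -0.5}]'

```text
validation failed for argument at $.pl...
```

Request:
carry_out --plan '[{"dx": 0.77,"dy": -0.5},{"dx": 0.77,"dy": -0.5},{"dx": 0.77,"dy": -0.5},{"dx": 0.77,"dy": -0.5},{"dx": 0.77,"dy": -0.5},{"dx": 0.77,"dy": -0.5},{"dx": 0.77,"dy": -0.5},{"dx": 0.77,"dy": -0.5},{"dx": 0.77,"dy": -0.5},{"dz": 0.5},{"dz": 0.5},{"dz": 0}]'

```text
validation failed for argument at $.pl...
```

```bash
python3 g.py .600 -.158 .10 19 19; python3 -c "
from h import *
for n in('top','side'): snap(n,n+'1')
a=cv2.imread('pics/top1.png')[40:220,300:540];b=cv2.imread('pics/side1.png')[130:310,350:590]
cv2.imwrite('pics/v1.png',cv2.resize(np.vstack([a,b]),None,fx=1.65,fy=1.65))"
```

```text
t 0.1 pos [ 0.2611 -0.5947  0.2215] rot [-179.9     0.     23.71] F [-0.7 -0.4 -0.3] w 0.08696300806020626 q [67. 18. -4. 83.  1. 79. -3.]
units dx,dy,dz [ 15.419 -10.086   4.051] rz 0.471
```

View pics/v1.png

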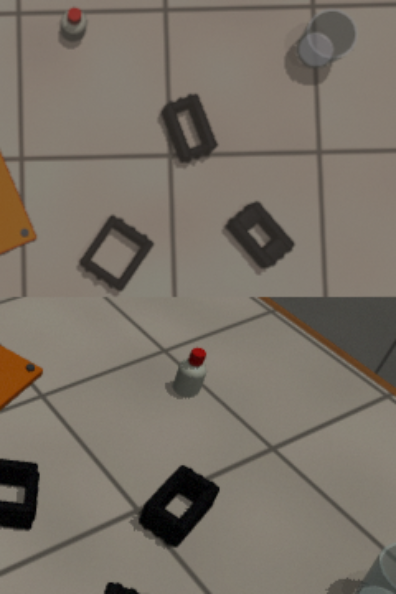

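The arm has not moved: both calls failed validation. I'll assume each row needs every key and test that with one row.

Request:
carry_out --plan '[{"fingers": -1,"dx": 0,"dy": 0,"dz": 0,"rx": 0,"ry": 0,"rz": 0.47}]'

```text
time_s: 0.32
tool_pos: [0.2613, -0.595, 0.2222]
tool_rot: [-180.0, 0.0, 18.9]
force: [0.2, -1.0, -1.1]
grip_width: 0.0872
```

Request:
carry_out --plan '[{"fingers": -1,"dx": 0.77,"dy": -0.5,"dz": 0,"rx": 0,"ry": 0,"rz": 0},{"fingers": -1,"dx": 0.77,"dy": -0.5,"dz": 0,"rx": 0,"ry": 0,"rz": 0},{"fingers": -1,"dx": 0.77,"dy": -0.5,"dz": 0,"rx": 0,"ry": 0,"rz": 0},{"fingers": -1,"dx": 0.77,"dy": -0.5,"dz": 0,"rx": 0,"ry": 0,"rz": 0},{"fingers": -1,"dx": 0.77,"dy": -0.5,"dz": 0,"rx": 0,"ry": 0,"rz": 0},{"fingers": -1,"dx": 0.77,"dy": -0.5,"dz": 0,"rx": 0,"ry": 0,"rz": 0},{"fingers": -1,"dx": 0.77,"dy": -0.5,"dz": 0,"rx": 0,"ry": 0,"rz": 0},{"fingers": -1,"dx": 0.77,"dy": -0.5,"dz": 0,"rx": 0,"ry": 0,"rz": 0},{"fingers": -1,"dx": 0.77,"dy": -0.5,"dz": 0,"rx": 0,"ry": 0,"rz": 0},{"fingers": -1,"dx": 0.77,"dy": -0.5,"dz": 0,"rx": 0,"ry": 0,"rz": 0}]'

```text
time_s: 1.58
tool_pos: [0.4313, -0.3773, 0.2224]
tool_rot: [-180.0, 0.0, 19.0]
force: [0.7, -0.5, 0.1]
grip_width: 0.0873
```

Request:
carry_out --plan '[{"fingers": -1,"dx": 0.77,"dy": -0.5,"dz": 0,"rx": 0,"ry": 0,"rz": 0},{"fingers": -1,"dx": 0.77,"dy": -0.5,"dz": 0,"rx": 0,"ry": 0,"rz": 0},{"fingers": -1,"dx": 0.77,"dy": -0.5,"dz": 0,"rx": 0,"ry": 0,"rz": 0},{"fingers": -1,"dx": 0.77,"dy": -0.5,"dz": 0,"rx": 0,"ry": 0,"rz": 0},{"fingers": -1,"dx": 0.77,"dy": -0.5,"dz": 0,"rx": 0,"ry": 0,"rz": 0},{"fingers": -1,"dx": 0.77,"dy": -0.5,"dz": 0,"rx": 0,"ry": 0,"rz": 0},{"fingers": -1,"dx": 0.77,"dy": -0.5,"dz": 0,"rx": 0,"ry": 0,"rz": 0},{"fingers": -1,"dx": 0.77,"dy": -0.5,"dz": 0,"rx": 0,"ry": 0,"rz": 0},{"fingers": -1,"dx": 0.77,"dy": -0.5,"dz": 0,"rx": 0,"ry": 0,"rz": 0},{"fingers": -1,"dx": 0,"dy": 0,"dz": 0.7,"rx": 0,"ry": 0,"rz": 0},{"fingers": -1,"dx": 0,"dy": 0,"dz": 0.7,"rx": 0,"ry": 0,"rz": 0},{"fingers": -1,"dx": 0,"dy": 0,"dz": 0.7,"rx": 0,"ry": 0,"rz": 0}]'

```text
time_s: 3.08
tool_pos: [0.5833, -0.1827, 0.1587]
tool_rot: [-180.0, 0.0, 19.0]
force: [0.1, -0.2, -0.2]
grip_width: 0.0872
```

```bash
python3 g.py .600 -.158 .005 19 19; python3 -c "
from h import *
for n in('top','side'): snap(n,n+'2')
a=cv2.imread('pics/top2.png')[40:220,300:540];b=cv2.imread('pics/side2.png')[130:310,350:590]
cv2.imwrite('pics/v2.png',cv2.resize(np.vstack([a,b]),None,fx=1.65,fy=1.65))"
```

```text
t 3.08 pos [ 0.5833 -0.1827  0.1587] rot [-1.800e+02  2.000e-02  1.902e+01] F [ 0.1 -0.2 -0.2] w 0.0871742438847823 q [ 33.  17. -22.  93.   7.  71. -61.]
units dx,dy,dz [ 0.793 -0.596  5.122] rz 0.002
```

View pics/v2.png

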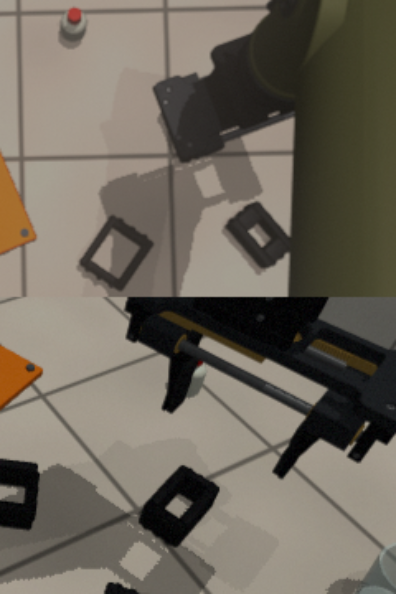

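Request:
carry_out --plan '[{"fingers": -1,"dx": 0.79,"dy": -0.6,"dz": 0,"rx": 0,"ry": 0,"rz": 0},{"fingers": -1,"dx": 0,"dy": 0,"dz": 0.8,"rx": 0,"ry": 0,"rz": 0},{"fingers": -1,"dx": 0,"dy": 0,"dz": 0.8,"rx": 0,"ry": 0,"rz": 0},{"fingers": -1,"dx": 0,"dy": 0,"dz": 0.8,"rx": 0,"ry": 0,"rz": 0},{"fingers": -1,"dx": 0,"dy": 0,"dz": 0.6,"rx": 0,"ry": 0,"rz": 0},{"fingers": -1,"dx": 0,"dy": 0,"dz": 0.4,"rx": 0,"ry": 0,"rz": 0},{"fingers": -1,"dx": 0,"dy": 0,"dz": 0,"rx": 0,"ry": 0,"rz": 0}]'

```text
time_s: 4.05
tool_pos: [0.5996, -0.158, 0.057]
tool_rot: [-180.0, 0.1, 19.0]
force: [-0.5, -0.3, 1.0]
grip_width: 0.087
```

```bash
python3 g.py .600 -.158 .005 19 19; python3 -c "
from h import *
for n in('side',): snap(n,n+'3')
b=cv2.imread('pics/side3.png')[170:320,350:550]
cv2.imwrite('pics/v3.png',cv2.resize(b,None,fx=3,fy=3))"
```

```text
t 4.05 pos [ 0.5996 -0.158   0.057 ] rot [-1.7996e+02  6.0000e-02  1.9010e+01] F [-0.5 -0.3  1. ] w 0.08703496465329795 q [ 30.  24. -22.  97.  10.  61. -66.]
units dx,dy,dz [0.011 0.004 1.733] rz 0.001
```

View pics/v3.png

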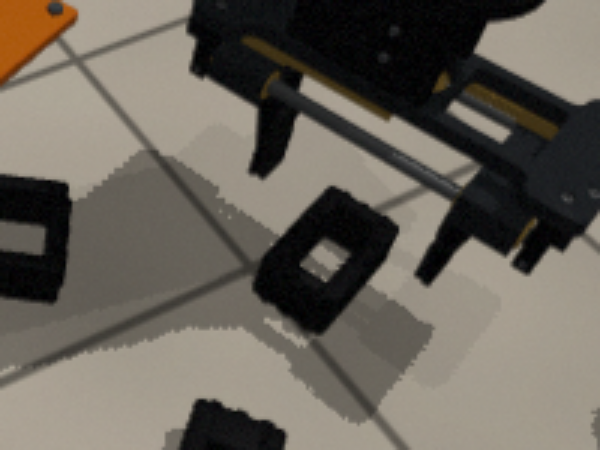

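Request:
carry_out --plan '[{"fingers": -1,"dx": 0,"dy": 0,"dz": 0.7,"rx": 0,"ry": 0,"rz": 0},{"fingers": -1,"dx": 0,"dy": 0,"dz": 0.6,"rx": 0,"ry": 0,"rz": 0},{"fingers": -1,"dx": 0,"dy": 0,"dz": 0.4,"rx": 0,"ry": 0,"rz": 0},{"fingers": -1,"dx": 0,"dy": 0,"dz": 0,"rx": 0,"ry": 0,"rz": 0},{"fingers": -1,"dx": 0,"dy": 0,"dz": 0,"rx": 0,"ry": 0,"rz": 0}]'

```text
time_s: 4.72
tool_pos: [0.6004, -0.158, 0.0068]
tool_rot: [180.0, -0.0, 19.0]
force: [-0.3, 0.6, -0.2]
grip_width: 0.0867
```

Request:
carry_out --plan '[{"fingers": 1,"dx": 0,"dy": 0,"dz": 0,"rx": 0,"ry": 0,"rz": 0},{"fingers": 1,"dx": 0,"dy": 0,"dz": 0,"rx": 0,"ry": 0,"rz": 0},{"fingers": 1,"dx": 0,"dy": 0,"dz": 0,"rx": 0,"ry": 0,"rz": 0},{"fingers": 1,"dx": 0,"dy": 0,"dz": 0,"rx": 0,"ry": 0,"rz": 0},{"fingers": 1,"dx": 0,"dy": 0,"dz": 0,"rx": 0,"ry": 0,"rz": 0},{"fingers": 1,"dx": 0,"dy": 0,"dz": 0,"rx": 0,"ry": 0,"rz": 0},{"fingers": 1,"dx": 0,"dy": 0,"dz": 0,"rx": 0,"ry": 0,"rz": 0},{"fingers": 1,"dx": 0,"dy": 0,"dz": 0,"rx": 0,"ry": 0,"rz": 0}]' --force 25

```text
time_s: 5.72
tool_pos: [0.6, -0.158, 0.0066]
tool_rot: [-180.0, 0.0, 19.0]
force: [-0.6, 0.2, -0.1]
grip_width: 0.0437
```

```bash
python3 g.py .600 -.158 .19 19 19; python3 -c "
from h import *
for n in('side',): snap(n,n+'4')
b=cv2.imread('pics/side4.png')[170:320,350:550]
cv2.imwrite('pics/v4.png',cv2.resize(b,None,fx=3,fy=3))"
```

```text
t 5.72 pos [ 0.6    -0.158   0.0066] rot [-180.      0.     19.01] F [-0.6  0.2 -0.1] w 0.04371989961177122 q [ 29.  27. -21.  99.  11.  56. -67.]
units dx,dy,dz [-0.000e+00  1.000e-03 -6.114e+00] rz 0.001
```

View pics/v4.png

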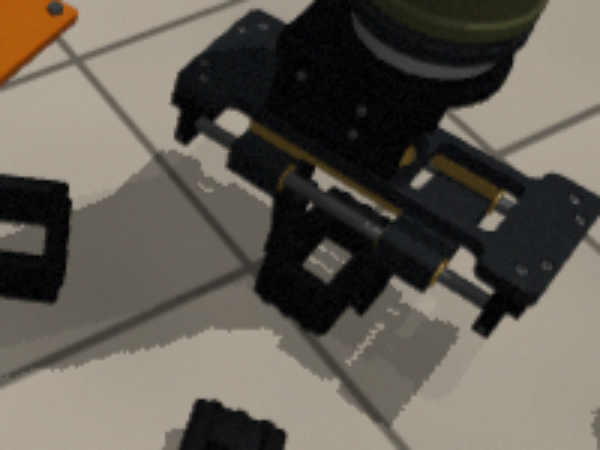

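Request:
carry_out --plan '[{"fingers": 1,"dx": 0,"dy": 0,"dz": -0.3,"rx": 0,"ry": 0,"rz": 0},{"fingers": 1,"dx": 0,"dy": 0,"dz": -0.6,"rx": 0,"ry": 0,"rz": 0},{"fingers": 1,"dx": 0,"dy": 0,"dz": -0.8,"rx": 0,"ry": 0,"rz": 0},{"fingers": 1,"dx": 0,"dy": 0,"dz": -0.8,"rx": 0,"ry": 0,"rz": 0},{"fingers": 1,"dx": 0,"dy": 0,"dz": -0.8,"rx": 0,"ry": 0,"rz": 0},{"fingers": 1,"dx": 0,"dy": 0,"dz": -0.8,"rx": 0,"ry": 0,"rz": 0},{"fingers": 1,"dx": 0,"dy": 0,"dz": -0.8,"rx": 0,"ry": 0,"rz": 0.3},{"fingers": 1,"dx": 0,"dy": 0,"dz": -0.8,"rx": 0,"ry": 0,"rz": 0.37},{"fingers": 1,"dx": 0,"dy": 0,"dz": -0.5,"rx": 0,"ry": 0,"rz": 0},{"fingers": 1,"dx": 0,"dy": 0,"dz": 0,"rx": 0,"ry": 0,"rz": 0}]'

```text
time_s: 7.02
tool_pos: [0.6009, -0.1581, 0.1944]
tool_rot: [179.9, -0.2, 12.4]
force: [0.1, 0.2, -1.6]
grip_width: 0.0435
```

```bash
python3 g.py .501 .283 .20 12.3 12.3
```

```text
t 7.03 pos [ 0.6009 -0.1581  0.1944] rot [ 1.7991e+02 -1.5000e-01  1.2370e+01] F [ 0.1  0.2 -1.6] w 0.04348001039893183 q [ 30.  17. -22.  89.   7.  75. -70.]
units dx,dy,dz [ -0.12  -15.074  -0.187] rz 0.007
```

Request:
carry_out --plan '[{"fingers": 1,"dx": 0,"dy": -0.5,"dz": 0,"rx": 0,"ry": 0,"rz": 0},{"fingers": 1,"dx": 0,"dy": -0.7,"dz": 0,"rx": 0,"ry": 0,"rz": 0},{"fingers": 1,"dx": 0,"dy": -0.7,"dz": 0,"rx": 0,"ry": 0,"rz": 0},{"fingers": 1,"dx": 0,"dy": -0.7,"dz": 0,"rx": 0,"ry": 0,"rz": 0},{"fingers": 1,"dx": 0,"dy": -0.7,"dz": 0,"rx": 0,"ry": 0,"rz": 0},{"fingers": 1,"dx": 0,"dy": -0.7,"dz": 0,"rx": 0,"ry": 0,"rz": 0},{"fingers": 1,"dx": 0,"dy": -0.7,"dz": 0,"rx": 0,"ry": 0,"rz": 0},{"fingers": 1,"dx": 0,"dy": -0.7,"dz": 0,"rx": 0,"ry": 0,"rz": 0},{"fingers": 1,"dx": 0,"dy": -0.7,"dz": 0,"rx": 0,"ry": 0,"rz": 0},{"fingers": 1,"dx": 0,"dy": -0.7,"dz": 0,"rx": 0,"ry": 0,"rz": 0},{"fingers": 1,"dx": 0,"dy": -0.7,"dz": 0,"rx": 0,"ry": 0,"rz": 0},{"fingers": 1,"dx": 0,"dy": -0.7,"dz": 0,"rx": 0,"ry": 0,"rz": 0}]'

```text
time_s: 8.52
tool_pos: [0.5472, 0.0837, 0.1925]
tool_rot: [180.0, -0.0, 12.3]
force: [0.3, 0.3, -0.7]
grip_width: 0.0441
```

Request:
carry_out --plan '[{"fingers": 1,"dx": 0,"dy": -0.7,"dz": 0,"rx": 0,"ry": 0,"rz": 0},{"fingers": 1,"dx": 0,"dy": -0.7,"dz": 0,"rx": 0,"ry": 0,"rz": 0},{"fingers": 1,"dx": 0,"dy": -0.7,"dz": 0,"rx": 0,"ry": 0,"rz": 0},{"fingers": 1,"dx": 0,"dy": -0.7,"dz": 0,"rx": 0,"ry": 0,"rz": 0},{"fingers": 1,"dx": 0,"dy": -0.7,"dz": 0,"rx": 0,"ry": 0,"rz": 0},{"fingers": 1,"dx": 0,"dy": -0.7,"dz": 0,"rx": 0,"ry": 0,"rz": 0},{"fingers": 1,"dx": 0,"dy": -0.7,"dz": 0,"rx": 0,"ry": 0,"rz": 0},{"fingers": 1,"dx": 0,"dy": -0.7,"dz": 0,"rx": 0,"ry": 0,"rz": 0},{"fingers": 1,"dx": 0,"dy": -0.7,"dz": 0,"rx": 0,"ry": 0,"rz": 0},{"fingers": 1,"dx": 0,"dy": -0.4,"dz": 0,"rx": 0,"ry": 0,"rz": 0},{"fingers": 1,"dx": 0,"dy": 0,"dz": 0,"rx": 0,"ry": 0,"rz": 0},{"fingers": 1,"dx": 0,"dy": 0,"dz": 0,"rx": 0,"ry": 0,"rz": 0}]'

```text
time_s: 10.02
tool_pos: [0.5051, 0.2777, 0.1924]
tool_rot: [179.9, 0.0, 12.2]
force: [0.1, -0.5, -0.6]
grip_width: 0.0438
```

```bash
python3 g.py .501 .283 .12 12.3; python3 -c "
from h import *
for n in('side','top'): snap(n,n+'5')
b=cv2.imread('pics/side5.png')[20:170,220:370];a=cv2.imread('pics/top5.png')[90:240,120:270]
cv2.imwrite('pics/v5.png',cv2.resize(np.hstack([a,b]),None,fx=2.66,fy=2.66))"
```

```text
t 10.03 pos [0.5051 0.2777 0.1924] rot [1.7995e+02 1.0000e-02 1.2240e+01] F [ 0.1 -0.5 -0.6] w 0.043825065730581175 q [   1.   14.  -38.   95.    9.   74. -116.]
units dx,dy,dz [-0.097 -0.203  2.413] rz -0.006
```

View pics/v5.png

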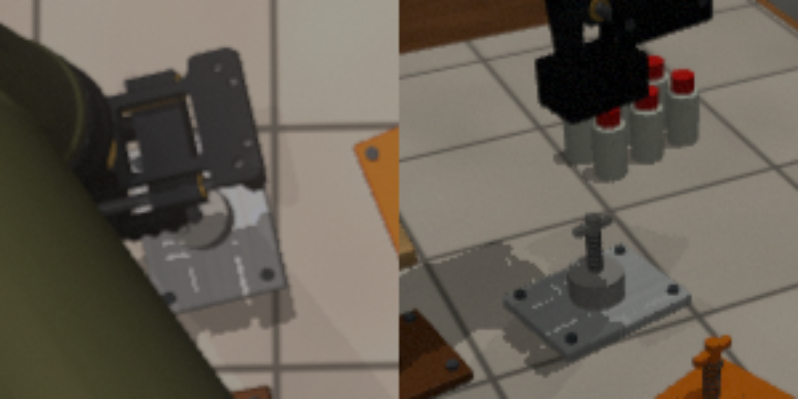

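Request:
carry_out --plan '[{"fingers": 1,"dx": -0.1,"dy": -0.2,"dz": 0.6,"rx": 0,"ry": 0,"rz": 0},{"fingers": 1,"dx": 0,"dy": 0,"dz": 0.7,"rx": 0,"ry": 0,"rz": 0},{"fingers": 1,"dx": 0,"dy": 0,"dz": 0.7,"rx": 0,"ry": 0,"rz": 0},{"fingers": 1,"dx": 0,"dy": 0,"dz": 0.4,"rx": 0,"ry": 0,"rz": 0},{"fingers": 1,"dx": 0,"dy": 0,"dz": 0,"rx": 0,"ry": 0,"rz": 0}]'

```text
time_s: 10.75
tool_pos: [0.4996, 0.2835, 0.1191]
tool_rot: [180.0, 0.1, 12.3]
force: [-0.1, 0.2, -0.6]
grip_width: 0.044
```

```bash
python3 g.py .501 .283 .12 12.3; cat > ov.py <<'E'
from h import *
import sys
tag=sys.argv[1]
o=sensors.get_obs();p=o['tool_pos'];y=np.radians(o['tool_rot'][2]);c,s=np.cos(y),np.sin(y)
R=np.array([[c,-s],[s,c]]);out=[]
for n,(x0,y0) in(('side',(230,30)),('top',(130,100))):
    d=snap(n,n+tag);im=cv2.imread(f'pics/{n}{tag}.png')[y0:y0+130,x0:x0+130]
    im=cv2.resize(im,None,fx=3,fy=3,interpolation=cv2.INTER_CUBIC);im=cv2.convertScaleAbs(im,alpha=1.8)
    for zz in(-.0066,.0274):
        for a,b in((35,22),(35,-22),(-35,-22),(-35,22)):
            w=np.r_[p[:2]+R@(np.array([a,b])/1000),p[2]+zz]
            u=(proj(d,w)-[x0,y0])*3+1;cv2.circle(im,(int(u[0]),int(u[1])),3,(0,255,0) if zz<0 else (255,255,0),1)
    out.append(im)
cv2.imwrite(f'pics/v{tag}.png',np.hstack(out))
E
python3 ov.py 6
```

```text
t 10.75 pos [0.4996 0.2835 0.1191] rot [1.7997e+02 1.4000e-01 1.2310e+01] F [-0.1  0.2 -0.6] w 0.044021934213125946 q [  -0.   17.  -38.  100.   11.   66. -119.]
units dx,dy,dz [ 0.041  0.026 -0.029] rz 0.001
```

View pics/v6.png

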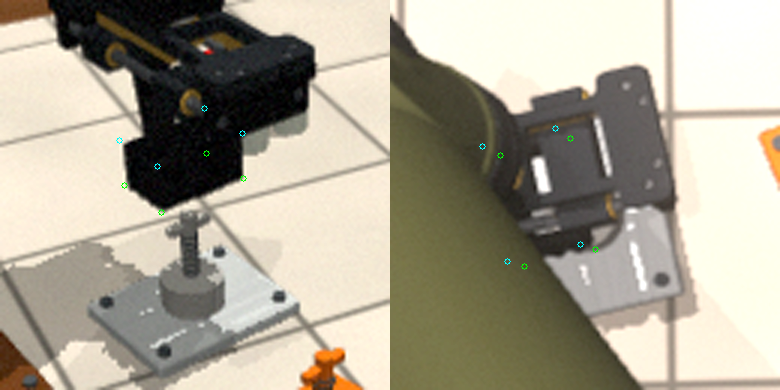

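Request:
carry_out --plan '[{"fingers": 1,"dx": 0.04,"dy": 0.02,"dz": 0.4,"rx": 0,"ry": 0,"rz": 0},{"fingers": 1,"dx": 0,"dy": 0,"dz": 0.4,"rx": 0,"ry": 0,"rz": 0},{"fingers": 1,"dx": 0,"dy": 0,"dz": 0.3,"rx": 0,"ry": 0,"rz": 0},{"fingers": 1,"dx": 0,"dy": 0,"dz": 0.3,"rx": 0,"ry": 0,"rz": 0},{"fingers": 1,"dx": 0,"dy": 0,"dz": 0,"rx": 0,"ry": 0,"rz": 0}]'

```text
time_s: 11.48
tool_pos: [0.5012, 0.2832, 0.0775]
tool_rot: [180.0, 0.1, 12.3]
force: [-0.1, 0.8, -0.6]
grip_width: 0.0441
```

```bash
python3 g.py .501 .283 .0426 12.3;python3 ov.py 7
```

```text
t 11.47 pos [0.5012 0.2832 0.0775] rot [1.7998e+02 1.1000e-01 1.2310e+01] F [-0.1  0.8 -0.6] w 0.044137575968598845 q [  -1.   20.  -37.  102.   13.   62. -120.]
units dx,dy,dz [-0.007  0.007  1.162] rz 0.001
```

View pics/v7.png

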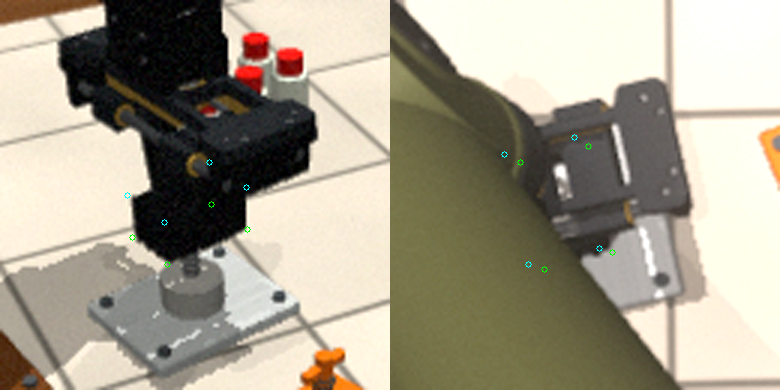

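```bash
python3 - <<'E'
from h import *
out=[]
for t in('6','7'):
    im=cv2.imread(f'pics/side{t}.png')[60:130,260:320];im=cv2.convertScaleAbs(im,alpha=3,beta=20)
    out.append(cv2.resize(im,None,fx=6,fy=6,interpolation=cv2.INTER_NEAREST))
cv2.imwrite('pics/z7.png',np.hstack(out))
E
```

```text
(no output)
```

View pics/z7.png

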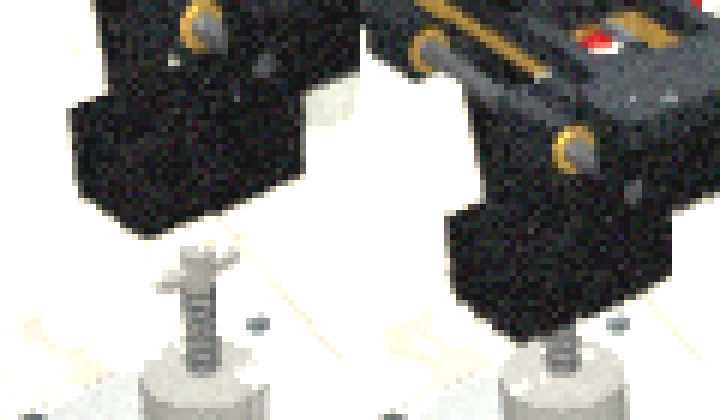

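```bash
python3 - <<'E'
from h import *
y=np.radians(12.3);c,s=np.cos(y),np.sin(y);R=np.array([[c,-s],[s,c]])
for t,p in(('6',(.4996,.2835,.1191)),('7',(.5012,.2832,.0775))):
    d=dict(np.load(f'pics/side{t}.npz'))
    for a,b in((35,-22),(-35,-22),(-35,22)):
        w=np.r_[np.array(p[:2])+R@(np.array([a,b])/1000),p[2]-.0066]
        print(t,(a,b),proj(d,w).round(1), 'zoom',((proj(d,w)-[260,60])*6+3+[360*(t=='7'),0]).round(0))
E
```

```text
6 (35, -22) [311.   89.2] zoom [309. 178.]
6 (-35, -22) [283.3 100.6] zoom [143. 247.]
6 (-35, 22) [271.2  91.6] zoom [ 70. 193.]
7 (35, -22) [312.1 106.3] zoom [676. 281.]
7 (-35, -22) [285.6 118. ] zoom [516. 351.]
7 (-35, 22) [273.8 108.8] zoom [446. 296.]
```

No slip: both views show the same small offset, about 1 px. The bar is through the slot with no contact force, so I'll lower the nut to the shoulder.

Request:
carry_out --plan '[{"fingers": 1,"dx": 0,"dy": 0,"dz": 0.3,"rx": 0,"ry": 0,"rz": 0},{"fingers": 1,"dx": 0,"dy": 0,"dz": 0.3,"rx": 0,"ry": 0,"rz": 0},{"fingers": 1,"dx": 0,"dy": 0,"dz": 0.3,"rx": 0,"ry": 0,"rz": 0},{"fingers": 1,"dx": 0,"dy": 0,"dz": 0.15,"rx": 0,"ry": 0,"rz": 0},{"fingers": 1,"dx": 0,"dy": 0,"dz": 0,"rx": 0,"ry": 0,"rz": 0},{"fingers": 1,"dx": 0,"dy": 0,"dz": 0,"rx": 0,"ry": 0,"rz": 0}]'

```text
time_s: 12.32
tool_pos: [0.502, 0.2837, 0.0472]
tool_rot: [-180.0, -0.0, 12.3]
force: [-0.6, 0.7, -1.0]
grip_width: 0.0436
```

Request:
carry_out --plan '[{"fingers": 1,"dx": 0,"dy": 0,"dz": 0.05,"rx": 0,"ry": 0,"rz": 0},{"fingers": 1,"dx": 0,"dy": 0,"dz": 0.05,"rx": 0,"ry": 0,"rz": 0},{"fingers": 1,"dx": 0,"dy": 0,"dz": 0.03,"rx": 0,"ry": 0,"rz": 0},{"fingers": 1,"dx": 0,"dy": 0,"dz": 0,"rx": 0,"ry": 0,"rz": 0}]'

```text
time_s: 12.82
tool_pos: [0.5017, 0.2836, 0.043]
tool_rot: [180.0, 0.0, 12.3]
force: [0.0, 0.2, -0.6]
grip_width: 0.0438
```

Request:
carry_out --plan '[{"fingers": 1,"dx": 0,"dy": 0,"dz": 0.02,"rx": 0,"ry": 0,"rz": 0},{"fingers": 1,"dx": 0,"dy": 0,"dz": 0.02,"rx": 0,"ry": 0,"rz": 0},{"fingers": 1,"dx": 0,"dy": 0,"dz": 0,"rx": 0,"ry": 0,"rz": 0}]'

```text
time_s: 13.2
tool_pos: [0.5019, 0.2837, 0.0425]
tool_rot: [180.0, -0.0, 12.3]
force: [-2.1, -0.7, 5.5]
grip_width: 0.0438
```

```bash
python3 g.py .501 .283 .0426 12.3;python3 ov.py 8
```

```text
t 13.2 pos [0.5019 0.2837 0.0425] rot [ 1.7998e+02 -1.0000e-02  1.2310e+01] F [-2.1 -0.7  5.5] w 0.0438031245585606 q [  -2.   23.  -36.  104.   15.   59. -121.]
units dx,dy,dz [-0.034  0.015 -0.002] rz 0.001
```

View pics/v8.png

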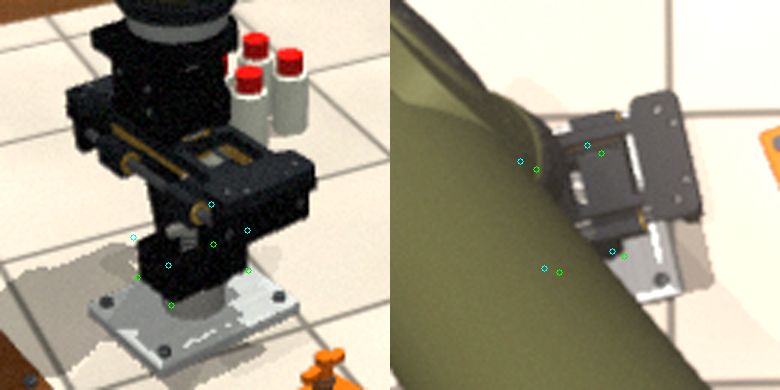

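Request:
carry_out --plan '[{"fingers": 1,"dx": -0.03,"dy": 0,"dz": -0.04,"rx": 0,"ry": 0,"rz": 0},{"fingers": 1,"dx": 0,"dy": 0,"dz": 0,"rx": 0,"ry": 0,"rz": -0.5},{"fingers": 1,"dx": 0,"dy": 0,"dz": 0,"rx": 0,"ry": 0,"rz": -0.5},{"fingers": 1,"dx": 0,"dy": 0,"dz": 0,"rx": 0,"ry": 0,"rz": -0.5},{"fingers": 1,"dx": 0,"dy": 0,"dz": 0,"rx": 0,"ry": 0,"rz": -0.5},{"fingers": 1,"dx": 0,"dy": 0,"dz": 0,"rx": 0,"ry": 0,"rz": 0}]'

```text
time_s: 14.05
tool_pos: [0.5008, 0.2833, 0.0427]
tool_rot: [-180.0, 0.0, 32.3]
force: [-0.1, 0.5, -1.1]
grip_width: 0.0437
```

Request:
carry_out --plan '[{"fingers": 1,"dx": 0,"dy": 0,"dz": 0,"rx": 0,"ry": 0,"rz": -0.6},{"fingers": 1,"dx": 0,"dy": 0,"dz": 0,"rx": 0,"ry": 0,"rz": -0.6},{"fingers": 1,"dx": 0,"dy": 0,"dz": 0,"rx": 0,"ry": 0,"rz": -0.6},{"fingers": 1,"dx": 0,"dy": 0,"dz": 0,"rx": 0,"ry": 0,"rz": -0.6},{"fingers": 1,"dx": 0,"dy": 0,"dz": 0,"rx": 0,"ry": 0,"rz": -0.6},{"fingers": 1,"dx": 0,"dy": 0,"dz": 0,"rx": 0,"ry": 0,"rz": 0}]'

```text
time_s: 14.8
tool_pos: [0.5008, 0.2833, 0.0428]
tool_rot: [-180.0, 0.0, 62.2]
force: [0.1, 0.3, -1.5]
grip_width: 0.0441
```

Request:
carry_out --plan '[{"fingers": 1,"dx": 0,"dy": 0,"dz": 0,"rx": 0,"ry": 0,"rz": -0.7},{"fingers": 1,"dx": 0,"dy": 0,"dz": 0,"rx": 0,"ry": 0,"rz": -0.7},{"fingers": 1,"dx": 0,"dy": 0,"dz": 0,"rx": 0,"ry": 0,"rz": -0.7},{"fingers": 1,"dx": 0,"dy": 0,"dz": 0,"rx": 0,"ry": 0,"rz": -0.7},{"fingers": 1,"dx": 0,"dy": 0,"dz": 0,"rx": 0,"ry": 0,"rz": -0.7},{"fingers": 1,"dx": 0,"dy": 0,"dz": 0,"rx": 0,"ry": 0,"rz": -0.5},{"fingers": 1,"dx": 0,"dy": 0,"dz": 0,"rx": 0,"ry": 0,"rz": 0}]'

```text
time_s: 15.68
tool_pos: [0.5009, 0.2833, 0.0429]
tool_rot: [-180.0, -0.0, 102.1]
force: [0.0, 0.4, -1.6]
grip_width: 0.0436
```

```bash
python3 g.py .501 .283 .0426 102.3;python3 ov.py 9
```

```text
t 15.68 pos [0.5009 0.2833 0.0429] rot [-179.98   -0.    102.12] F [ 0.   0.4 -1.6] w 0.04361761774395437 q [ 11.  28. -53. 104.  25.  61. -39.]
units dx,dy,dz [-0.012  0.001  0.011] rz -0.018
```

View pics/v9.png

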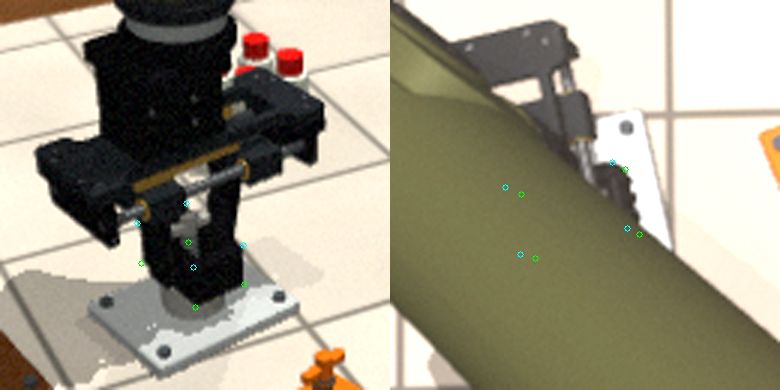

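Request:
carry_out --plan '[{"fingers": 1,"dx": 0,"dy": 0,"dz": 0.03,"rx": 0,"ry": 0,"rz": 0},{"fingers": 1,"dx": 0,"dy": 0,"dz": 0,"rx": 0,"ry": 0,"rz": 0}]'

```text
time_s: 16.02
tool_pos: [0.5011, 0.2834, 0.0426]
tool_rot: [180.0, 0.0, 102.3]
force: [-0.7, -0.4, 2.3]
grip_width: 0.0441
```

Request:
carry_out --plan '[{"fingers": -1,"dx": 0,"dy": 0,"dz": 0,"rx": 0,"ry": 0,"rz": 0},{"fingers": -1,"dx": 0,"dy": 0,"dz": 0,"rx": 0,"ry": 0,"rz": 0},{"fingers": -1,"dx": 0,"dy": 0,"dz": 0,"rx": 0,"ry": 0,"rz": 0},{"fingers": -1,"dx": 0,"dy": 0,"dz": 0,"rx": 0,"ry": 0,"rz": 0},{"fingers": -1,"dx": 0,"dy": 0,"dz": 0,"rx": 0,"ry": 0,"rz": 0},{"fingers": -1,"dx": 0,"dy": 0,"dz": 0,"rx": 0,"ry": 0,"rz": 0},{"fingers": -1,"dx": 0,"dy": 0,"dz": 0,"rx": 0,"ry": 0,"rz": 0},{"fingers": -1,"dx": 0,"dy": 0,"dz": 0,"rx": 0,"ry": 0,"rz": 0}]'

```text
time_s: 17.02
tool_pos: [0.5009, 0.2834, 0.0422]
tool_rot: [-180.0, 0.0, 102.3]
force: [0.1, -0.4, 0.8]
grip_width: 0.087
```

Request:
carry_out --plan '[{"fingers": -1,"dx": 0,"dy": 0,"dz": -0.3,"rx": 0,"ry": 0,"rz": 0},{"fingers": -1,"dx": 0,"dy": 0,"dz": -0.6,"rx": 0,"ry": 0,"rz": 0},{"fingers": -1,"dx": 0,"dy": 0,"dz": -0.8,"rx": 0,"ry": 0,"rz": 0},{"fingers": -1,"dx": 0,"dy": 0,"dz": -0.8,"rx": 0,"ry": 0,"rz": 0},{"fingers": -1,"dx": 0,"dy": 0,"dz": -0.8,"rx": 0,"ry": 0,"rz": 0},{"fingers": -1,"dx": 0,"dy": 0,"dz": -0.8,"rx": 0,"ry": 0,"rz": 0},{"fingers": -1,"dx": 0,"dy": 0,"dz": -0.8,"rx": 0,"ry": 0,"rz": 0},{"fingers": -1,"dx": 0,"dy": 0,"dz": 0,"rx": 0,"ry": 0,"rz": 0}]'

```text
time_s: 18.02
tool_pos: [0.502, 0.2846, 0.1923]
tool_rot: [179.7, -0.0, 102.3]
force: [-0.4, -0.8, -0.5]
grip_width: 0.0872
```

```bash
python3 g.py .501 .283 .0426 102.3; python3 - <<'E'
from h import *
for n in('side','top'): snap(n,n+'10')
b=cv2.imread('pics/side10.png')[60:170,235:355]
cv2.imwrite('pics/v10.png',cv2.convertScaleAbs(cv2.resize(b,None,fx=5,fy=5,interpolation=cv2.INTER_CUBIC),alpha=2))
E
```

```text
t 18.02 pos [0.502  0.2846 0.1923] rot [ 1.7971e+02 -4.0000e-02  1.0232e+02] F [-0.4 -0.8 -0.5] w 0.08721591216695751 q [ 16.  19. -58.  95.  17.  75. -32.]
units dx,dy,dz [-0.045 -0.045  4.99 ] rz 0.002
```

View pics/v10.png

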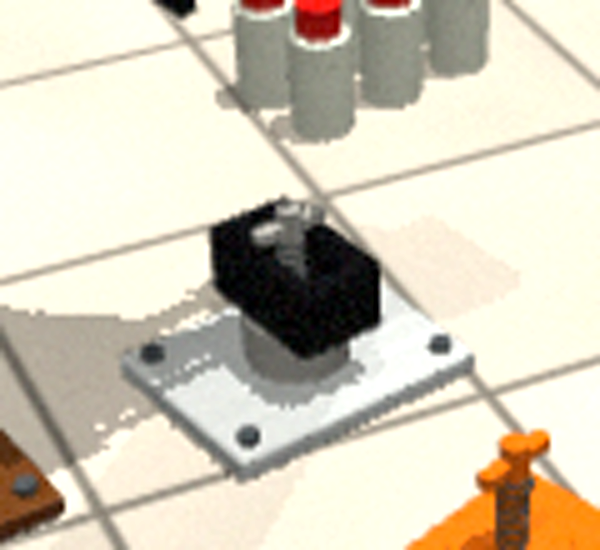

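The side view shows the nut flat on the aluminium shoulder, around (295,105) in the full image. The bar lies across the slot above it, and the gripper is clear.

```bash
python3 -c "
from h import *
print(ticket.sign_off())"
```

```text
the job is handed in; nothing more can be done
None
```

The job is handed in, at about 18 s of the 64 s allowed. I used nut B (44 mm wide, 50 × 22 mm slot) on the aluminium mount. I picked it out by eye from the camera images, so I did not need to try the other nuts on.

- **Lowering:** the nut passed over the cross-bar with no contact force. It seated on the shoulder at the expected height, with about 5 N of contact.
- **Turning:** I raised the nut a fraction of a millimetre and turned it 90° (yaw 12.3° to 102.3°) without resistance. I then set it back down with about 2 N and let go.
- **Final check:** the last side picture shows the nut flat on the shoulder, with the bar across its slot and the gripper clear at 0.19 m. I judged that by eye and did not measure the nut's final angle.

- **Rejected calls:** the first two move calls failed validation without moving the arm, because every row apparently needs all its keys.
- **Suspected slip:** during lowering, the overlay made it look as if the nut had slipped in the grip. A pixel comparison showed the same small offset before and after, so it had not slipped.

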